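Fold the hold-down over a block and pump the bar clamp

TASK

Fold the wooden hold-down flap on the gluing fixture down level over the block, then pump the clamp's trigger against its upright handle, stroke by stroke, until the sprung pad reaches the block and presses it flat against the fence. Move the jaw by the trigger only, and never let the pad come near to bottoming on its spring, or the block is bruised. Finish while still holding the trigger squeezed, with the pad pressed in about half of its spring travel; leave the other tools on the bench alone.

Things in the scene. Friction and masses are not known exactly. Their poses are not given: they have to be found in the camera images.
- fixture: Gluing fixture on a 12 mm plywood bed, fixed to the table; origin on the table top below the middle of the fence's working face. Its +y is the clamp's pushing direction (clamp to fence), z up. In its frame (mm), all centred on x = 0: fence at y 0 to 22, 200 long, top z 62; clamp body y -214 to -138, 44 wide, top z 62 (pivot cheeks to 77). The toothed bar runs through it at z 37.
- flap (a joint): Angle of the wooden hold-down flap above level (rad): 0 = level (its stop), positive = raised. 90 mm wide, 7 mm thick, reaches 70 mm from its hinge on the fence toward the clamp; when level its underside is 1.5 mm above the block. The hinge is stiff: it stays where left and needs about 2 N at the free edge.
- flap_hinge (a point): Middle of the flap's hinge axis, on top of the fence (fixture frame 0, 12, 67.5 mm); the axis is the fixture's x.
- flap_edge (a point): Middle of the flap's free edge on its upper face, 70 mm from the hinge axis.
- block_center (a point): Centre of the softwood block 200 x 50 x 50 mm that lies loose on the bed just in front of the fence, long side along the fence, top 62 mm above the table. Site axes: y along the block's 200 mm, z up.
- block: The same block; origin at the centre of its underside.
- bar (a joint): Advance of the bar and jaw toward the fence (m), 0 = fully back, 0.066 at most. Friction of 2.5 N keeps it where it is left. A full trigger stroke pushes it up to 15 mm forward; the ratchet's teeth are 4 mm apart, so a new stroke may lose up to 4 mm before it takes hold.
- pad_front (a point): Middle of the front face of the black rubber pad (50 wide, 40 high, 8 thick) on two sprung guide rods ahead of the jaw. Free, its back stands 14 mm off the jaw; the gap closes as it is pressed in.
- pad (a joint): How far the sprung pad is pressed back toward the jaw (m): 0 = free, 0.014 = bottomed. Spring force is 1 N to start plus 0.6 N per mm. When the trigger is let go, the spring pushes the bar back until less than 3 mm is left.
- trigger (a joint): Squeeze of the trigger (rad): 0 = released, 0.27 = full stroke. Black upright bar 18 wide, 10 thick, 90 tall on the jaw side of the handle. It swings back toward the handle about a pivot 66 mm above the table and springs forward within 0.6 s when let go (2 to 3 N at the finger, more while the pad is pressed: below 12 N).
- trigger_front (a point): Point on the trigger's front face where it is pulled, 72 mm above its pivot (138 mm above the table). Released, it stands 50 mm (fixture y) in front of the handle's back face; fully squeezed 30 mm.
- handle_back (a point): Point on the back face of the fixed upright handle, 138 mm above the table: the other side of the squeeze. The handle is 14 thick and 22 wide (fixture y -200 to -186 mm) and rises from the clamp body to 162 mm above the table.
- mallet_center (a point): Wooden mallet 69 x 222 x 72 mm lying on the bench, a bystander.
- sanding_block_center (a point): Cork sanding block 57 x 87 x 29 mm, a bystander.
- chisel_center (a point): Chisel 26 x 206 x 28 mm, a bystander.
- jaw_front (a point): Middle of the front face of the grey jaw (44 wide, 42 high), which is fixed on the front end of the toothed bar. The free pad's front stands 22 mm ahead of it.

How it is judged:
By the outcome, as a careful person would: the job done as asked, in the order asked, and still so for the second after the job is handed in, while the arm keeps its last pose, push and grip.
It also fails if it takes over 67 s, if anything falls off the work surface, if the arm or the gripper's body presses on something with over 40 N, if the wrist force passes 120 N, or if a joint passes its speed limit or range.

ROBOT

A 7-joint arm with a two-finger parallel gripper is mounted at the origin on a cart in front of the work surface, level with it; the furniture and walls round the work are solid. World frame = base frame: x ahead of the robot, y to its left, z up, the work surface at z = 0. Lengths are in mm, angles in rad, forces in N, time in s.
With the tool pointing down it reaches from about 400 to 900 mm from the base axis. Payload 5.6 kg.
Tool frame: the origin (TCP) lies midway between the tips of the shut fingers; the grasp point (between the pads) lies 19 mm behind it; x points along the fingers, y is the direction in which the jaws open and shut, and the axes are right-handed (so a half turn about x gives the same grasp; the last joint's range is limited). The gripper opens to 92 mm and grips with 3 to 60 N. Pads are 20 mm wide; open, the fingers measure 128 mm over their backs; the gripper's body (75 mm by 189 mm) begins 69 mm behind the grasp point.
Start: joints at [-1.293, 0.468, -0.012, 1.603, 0.006, 1.071, -0.056], TCP at [205.004, 616.833, 186.192] pointing down, gripper open.
Joint ranges: [-2.53, 2.53], [-0.31, 2.02], [-1.57, 1.55], [0.28, 2.44], [-1.29, 4.43], [0.15, 1.84], [-2.92, 2.92]. Speed limits (rad/s): [2.57, 2.57, 3.14, 3.14, 3.14, 3.14, 3.14].

INTERFACE

Orientations are given as a rotation vector (axis times angle).
In Python, from cell import robot, grip, kin, viewer gives the robot as it stands. Calls block until the motion is done:
- robot.movep(position, orientation): joint-space move of the TCP to a pose.
- robot.servo_line(position, feed=150, rotation=None): straight line of the TCP; rotation=None keeps the orientation; feed is the mean speed in mm/s.
- robot.goto_joints(angles): joint-space move.
- grip(opening, newtons=None): opening from 0.0 (shut) to 1.0 (fully open); newtons is the grip in N (None keeps the last); returns when the fingers have stopped.
- robot.hold(seconds).
- kin.ik(position, orientation): joint angles nearest the present ones, or None.
- robot.observe(): the state.
- viewer.read_camera(name): name is "side" or "top"; returns the picture (420x560x3 uint8, red, green, blue); there is no depth.
- viewer.camera_info(name): a dict with "camera_matrix" (3x3 intrinsics, pixels), "k1" (the pictures are not rectified: a ray, as slopes to the right and down, at radius r is drawn at 1 + k1 r^2 times it, then the intrinsics apply), "R" (3x3) and "t" (3): a world point X has camera coordinates R X + t. Camera axes: x right, y down, z forward; pixel columns grow to the right and rows downward; lengths in mm; the calibration is good to about 2 mm. A picture is of the moment at which its call begins. camera_info takes no time and is no camera call.
A pose or a line that the arm cannot do raises robot.IKError and nothing moves.
- robot.job_done(): hands the job in, once; it reports no verdict.
Trained networks look in the newest picture that a camera, given by its name, has taken for a name from the list of things; names that differ only in an ending like _2 or _b are one class to them, and where a whole thing is asked for, a point or a joint stands for the part that bears it (a point fixed in the world has none). Each returns a list of dicts, best first, with "confidence" (0 to 1); they miss things now and then, are a little off and sometimes report something else, mostly with a low value. They report only what shows in the picture. A call takes as long as a camera call.
- viewer.silhouettes(name, camera): "mask" (420x560 bool, what is visible of it).
- viewer.pinpoint(name, camera): "at" ([x, y, z] in mm, in the coordinates of the camera as it stood for that picture, good to about 4 mm: a listed point, or the origin of a listed thing).
The state is a dict: "t": time; "joints": joint angles; "joint_velocities": joint speeds; "joint_torque": joint torques, N m; "tcp_pos": TCP position; "tcp_rot": TCP orientation; "contact_force": force on the tool from outside, world axes, zero at the start; "wrist_torque": the same for the moment, N m; "grip_width": opening from 0.0 (shut) to 1.0 (fully open).
Only numpy, scipy, OpenCV 4.12 (cv2) and the standard library are available. Lean on these libraries where they do the work, as an engineer would, in place of code of your own. Each camera call takes 0.05 s, during which the arm holds its last target.

## Working session

There is one attempt and no reset: what is moved stays moved. The work goes in short steps, each a Python script; the robot and the scene stay as the last script left them, time stands still between calls to the robot, and variables do not carry over. Pictures are saved under pics/ and viewed, and the job is handed in when it is done.

```bash
ls; mkdir -p pics
python3 - <<'E'
from cell import robot, grip, kin, viewer
import cv2
for c in ("side","top"):
    im=viewer.read_camera(c); cv2.imwrite(f"pics/{c}0.png",im[:,:,::-1])
    i=viewer.camera_info(c); print(c,i)
print(robot.observe())
E
```

```text
pics
side {'camera_matrix': array([[424.40603096,   0.        , 280.3471517 ],
       [  0.        , 424.40603096, 209.8982533 ],
       [  0.        ,   0.        ,   1.        ]]), 'k1': -0.02835554167145143, 'R': array([[-0.98128651, -0.1912639 ,  0.02224631],
       [-0.1017096 ,  0.41675906, -0.90330894],
       [ 0.16349904, -0.88866755, -0.42841342]]), 't': array([ 553.47684167,  184.59184333, 1432.22589773])}
top {'camera_matrix': array([[526.39698771,   0.        , 289.36775177],
       [  0.        , 526.39698771, 209.97310274],
       [  0.        ,   0.        ,   1.        ]]), 'k1': -0.10924095654822276, 'R': array([[ 0.00754195, -0.99996719, -0.00295447],
       [-0.9971494 , -0.00729881, -0.07509863],
       [ 0.0750746 ,  0.00351243, -0.99717173]]), 't': array([ -19.49141363,  561.03110309, 1787.63837965])}
{'t': 0.1, 'joints': array([-1.29301981,  0.46828309, -0.01157548,  1.60350703,  0.00601059,
        1.0713981 , -0.05631202]), 'joint_velocities': array([-9.29394812e-04, -2.40329493e-03, -5.84288173e-04, -1.32187849e-03,
        7.79333838e-04, -1.62543446e-03, -6.80971122e-05]), 'joint_torque': array([-8.58910084e-05, -5.21649814e+01, -1.32886248e-02, -2.44366211e+01,
       -5.68860804e-02,  1.41761714e-02,  7.75147669e-05]), 'tcp_pos': array([204.85819625, 616.28760206, 185.34967914]), 'tcp_rot': array([ 0.25059344,  1.55620293, -0.25304875]), 'contact_force': array([ 0.18250354, -0.11809174,  0.54582863]), 'wrist_torque': array([-0.01385369, -0.02041772,  0.06161841]), 'grip_width': 1.0006515446456752}
```

View pics/side0.png

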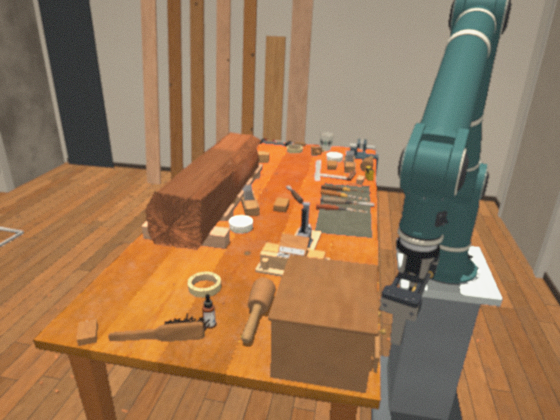

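View pics/top0.png

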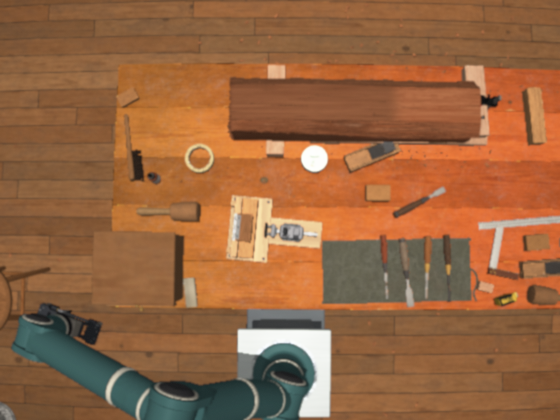

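```bash
cat > h.py <<'E'
from cell import robot, grip, kin, viewer
import numpy as np, cv2
from scipy.spatial.transform import Rotation as Ro
def w(cam,p):
    i=viewer.camera_info(cam); return i["R"].T@(np.asarray(p)-i["t"])
def pp(name,cam,n=2):
    return [(round(d["confidence"],2),w(cam,d["at"]).round(1)) for d in viewer.pinpoint(name,cam)[:n]]
def proj(cam,X):
    i=viewer.camera_info(cam); c=i["R"]@np.asarray(X)+i["t"]; s=c[:2]/c[2]; s=s*(1+i["k1"]*(s@s))
    return (i["camera_matrix"]@[s[0],s[1],1])[:2]
E
python3 - <<'E'
from h import *
for n in "fixture flap_hinge flap_edge block_center pad_front jaw_front trigger_front handle_back mallet_center sanding_block_center chisel_center".split():
    print(n,*[(c,pp(n,c)) for c in("side","top")])
print(robot.observe()["t"])
E
```

```text
fixture ('side', [(0.68, array([496. , 156.1,  -2.3]))]) ('top', [(0.6, array([499.2, 155.8,   3.7]))])
flap_hinge ('side', [(0.64, array([501.1, 166.9,  66.5])), (0.53, array([ 4.905e+02, -1.000e-01,  1.408e+02]))]) ('top', [(0.88, array([501.7, 170.4,  65.7]))])
flap_edge ('side', [(0.86, array([494.3, 112.1, 108. ]))]) ('top', [(0.87, array([497.4, 112.3, 111.4]))])
block_center ('side', []) ('top', [(0.66, array([494.2, 125.5,  35.7]))])
pad_front ('side', []) ('top', [(0.53, array([494.6,  69.4,  34.6]))])
jaw_front ('side', []) ('top', [(0.63, array([490.8,  49.3,  39.8]))])
trigger_front ('side', [(0.61, array([485.6,   3. , 138.9]))]) ('top', [(0.56, array([486.6,   6.8, 143.3]))])
handle_back ('side', [(0.78, array([483.2, -42.4, 134.4]))]) ('top', [(0.61, array([484.8, -39.7, 135.9]))])
mallet_center ('side', [(0.92, array([550. , 404.6,  10.1]))]) ('top', [(0.89, array([553.2, 400. ,  17.7])), (0.69, array([ 622.1, -318.4,   14.3]))])
sanding_block_center ('side', [(0.53, array([ 623. , -323.4,   13.8]))]) ('top', [(0.66, array([ 622.4, -317. ,   16.1]))])
chisel_center ('side', [(0.42, array([ 594.1, -469.7,   12.3]))]) ('top', [(0.89, array([ 595.2, -465.5,   10.2]))])
1.2
```

Fixture is at about (497,156), with +y close to world +y. The flap is raised roughly 0.65 rad, and the clamp handle is at about top px (312,233). A tall wooden box (top px 92–183, 232–305) lies between the arm and the work, so I'll raise the arm first and fit the pose more accurately.

```bash
cat >> h.py <<'E'
D={"fixture":(0,0,0),"flap_hinge":(0,12,67.5),"trigger_front":(0,-150,138),"handle_back":(0,-200,138)}
def fit(rounds):
    A=[];B=[]
    for _ in range(rounds):
        for c in("side","top"):
            viewer.read_camera(c)
            for n,p in D.items():
                r=[x for x in pp(n,c,1)]
                if r and r[0][0]>.4: A.append(p);B.append(r[0][1])
    return np.array(A),np.array(B)
E
python3 - <<'E'
from h import *
from scipy.optimize import least_squares
o=robot.observe(); M=Ro.from_rotvec(o["tcp_rot"]).as_matrix(); print(M.round(2))
p=o["tcp_pos"]
robot.servo_line([p[0],p[1],430],feed=250)
A,B=fit(3)
def f(v):
    R=Ro.from_euler("z",v[3]).as_matrix(); return ((R@A.T).T+[v[0],v[1],v[2]]-B).ravel()
s=least_squares(f,[497,156,0,-.08],loss="soft_l1",f_scale=4); print(s.x)
for a,r in zip(A,s.fun.reshape(-1,3)): print(a,r.round(1))
R=Ro.from_euler("z",s.x[3]).as_matrix(); T=s.x[:3]
for n in("flap_edge","pad_front","jaw_front","block_center"):
    for c in("side","top"): print(n,c,[(k,(R.T@(x-T)).round(1)) for k,x in pp(n,c)])
for c in("top","side"):
    im=viewer.read_camera(c)[:,:,::-1].copy()
    im=cv2.resize(im,None,fx=5,fy=5,interpolation=cv2.INTER_CUBIC)
    for q in [(-100,0,62),(100,0,62),(100,22,62),(-100,22,62),(-22,-214,62),(22,-214,62),(22,-138,62),(-22,-138,62),(0,-200,162),(0,-186,162),(0,-150,138)]:
        u=proj(c,R@np.array(q)+T); cv2.circle(im,tuple(int(x) for x in (u+.5)*5),3,(0,255,0),1)
    u=proj(c,R@np.array([0,-100,60])+T)*5; x,y=u.astype(int)
    cv2.imwrite(f"pics/{c}1.png",im[max(0,y-290):y+290,max(0,x-380):x+380])
print(robot.observe()["t"],robot.observe()["tcp_pos"])
E
```

```text
[[ 0.    0.32  0.95]
 [-0.    0.95 -0.32]
 [-1.    0.    0.  ]]
[ 4.99833209e+02  1.55812346e+02 -8.34100401e-01 -7.83707142e-02]
[0. 0. 0.] [1.2 1.8 1.7]
[ 0.  12.  67.5] [-0.1  0.9  1.1]
[   0. -150.  138.] [-1.   3.3 -0.1]
[   0. -200.  138.] [-2.1 -3.2  3.4]
[0. 0. 0.] [-1.4 -1.1 -2.3]
[ 0.  12.  67.5] [ 2.2 -2.3 -1.7]
[   0. -150.  138.] [ 2.7 -4.5 -3.3]
[   0. -200.  138.] [-1.2 -0.8  0.2]
[0. 0. 0.] [-1.8  2.3  0.1]
[ 0.  12.  67.5] [-0.8  0.3  0.3]
[   0. -150.  138.] [-0.2  5.1 -2.4]
[   0. -200.  138.] [ 3.6 -1.4  2.7]
[0. 0. 0.] [-0.2  0.  -2.3]
[ 0.  12.  67.5] [0.2 0.5 1.8]
[   0. -150.  138.] [-0.7 -2.7 -3.5]
[   0. -200.  138.] [-3.1 -4.1 -0. ]
[0. 0. 0.] [2.2 2.2 2.5]
[ 0.  12.  67.5] [-0.6 -0.7  0.7]
[   0. -150.  138.] [ 2.2  3.8 -0. ]
[   0. -200.  138.] [ 3.3 -0.7  6.7]
[0. 0. 0.] [ 1.   0.4 -3.5]
[ 0.  12.  67.5] [-1.7  1.8 -1.6]
[   0. -200.  138.] [-2.2 -0.6  1.8]
flap_edge side [(0.61, array([ -2.7, -44.1, 110.1]))]
flap_edge top [(0.9, array([  2.9, -41.1, 116. ])), (0.19, array([ 32.2, 250.4,  14.8]))]
pad_front side []
pad_front top [(0.52, array([  1.1, -86.3,  36.1]))]
jaw_front side []
jaw_front top [(0.64, array([  -0.5, -108.2,   37.4])), (0.34, array([-0.6, 13.3, 68.7]))]
block_center side []
block_center top [(0.88, array([  3.3, -30.5,  39.6])), (0.45, array([ 162.8, -463.4,   17.8]))]
4.325 [205.03608035 616.8432585  430.00106957]
```

View pics/top1.png

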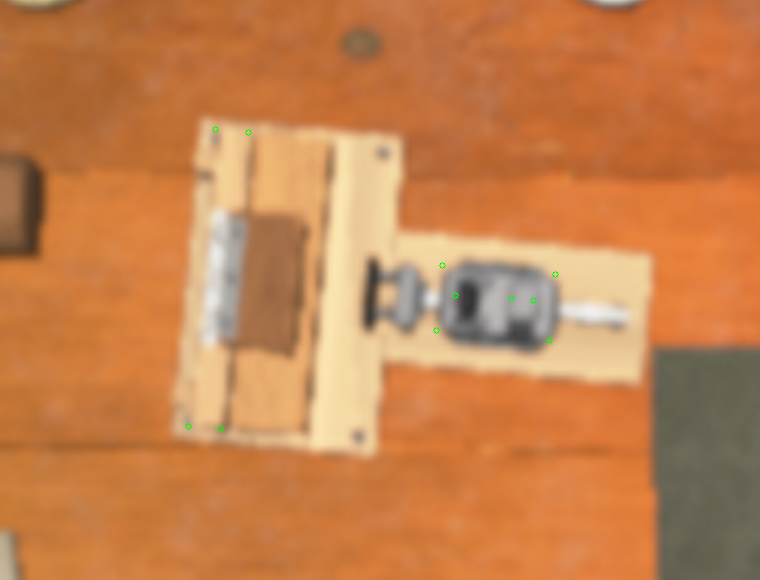

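View pics/side1.png

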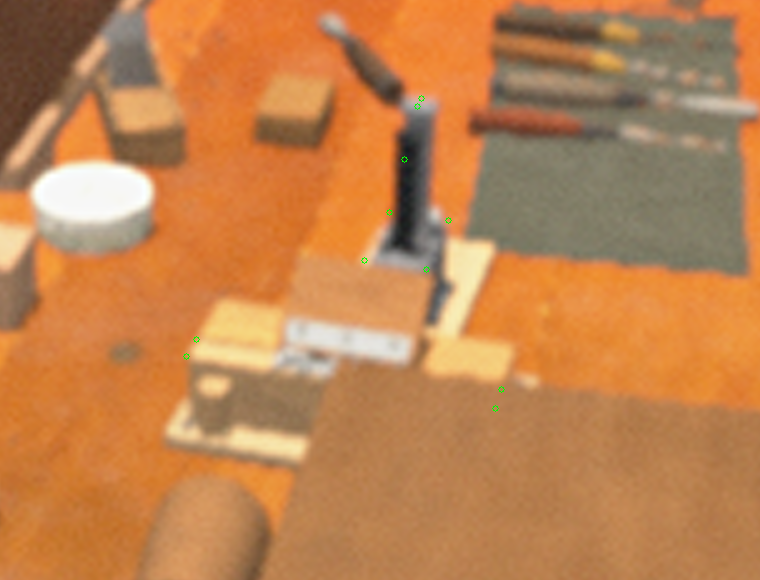

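The fit agrees with both pictures: handle top at side px (418,100) zoomed, body edges within about 1 px. In the top view there is about 30 mm between the pad (365) and the block (~318). Flap goes down first, pushed with the fingers shut.

```bash
cat >> h.py <<'E'
YAW=-0.0784; T=np.array([499.8,155.8,0.]); RF=Ro.from_euler("z",YAW).as_matrix()
def F(x,y,z): return RF@np.array([x,y,z],float)+T
def inv(p): return RF.T@(np.asarray(p)-T)
_y=RF[:,1]; _x=np.array([0,0,-1.]); DOWN=Ro.from_matrix(np.c_[_x,_y,np.cross(_x,_y)]).as_rotvec()
def st():
    o=robot.observe(); print("t%.2f"%o["t"],"tcp",inv(o["tcp_pos"]).round(1),"F",(RF.T@o["contact_force"]).round(2),"w%.1f"%(o["grip_width"]*92)); return o
E
python3 - <<'E'
from h import *
p=robot.observe()["tcp_pos"]
print(kin.ik(F(0,-28,300),DOWN),kin.ik(F(0,-185,119),DOWN))
robot.movep(F(0,-28,300),DOWN); st()
grip(0.0,20); st()
robot.servo_line(F(0,-28,125),feed=200); st()
for z in (110,100,90,82,77,74):
    robot.servo_line(F(0,-28,z),feed=60); o=st()
    if abs(o["contact_force"][2])>15: break
viewer.read_camera("top")
for c in("side","top"):
    im=viewer.read_camera(c)[:,:,::-1]; im=cv2.resize(im,None,fx=4,fy=4,interpolation=cv2.INTER_CUBIC)
    x,y=(proj(c,F(0,-60,70))*4).astype(int); cv2.imwrite(f"pics/{c}2.png",im[max(0,y-290):y+290,max(0,x-390):x+390])
E
```

```text
[-0.70877289  0.12454528  0.43631136  1.81398361 -0.05603076  1.21514045
  1.23649217] [-0.59273421  0.32424042  0.69512003  2.09144348 -0.28341441  0.81787812
  1.76517795]
t6.42 tcp [-1.000e-01 -2.690e+01  3.001e+02] F [-0.63  0.46 -0.25] w92.0
t7.78 tcp [  0. -28. 300.] F [ 0.76  0.71 -0.22] w0.6
t8.80 tcp [  0.8 -27.8 125.9] F [ 0.22  0.01 -0.03] w0.6
t9.20 tcp [ -0.3 -28.1 109.7] F [-0.02  0.34  0.11] w0.3
t9.52 tcp [ -0.3 -28.2  99.5] F [0.03 0.25 0.3 ] w0.2
t9.83 tcp [ -0.3 -28.2  89.5] F [ 0.07  1.   -0.09] w0.4
t10.12 tcp [ -0.3 -28.2  81.6] F [-0.45 -0.69  0.09] w0.5
t10.37 tcp [ -0.1 -28.   76.8] F [-0.43 -0.21  0.17] w0.2
t10.62 tcp [ -0.  -28.   73.9] F [-0.12  0.35 -0.15] w0.4
```

View pics/side2.png

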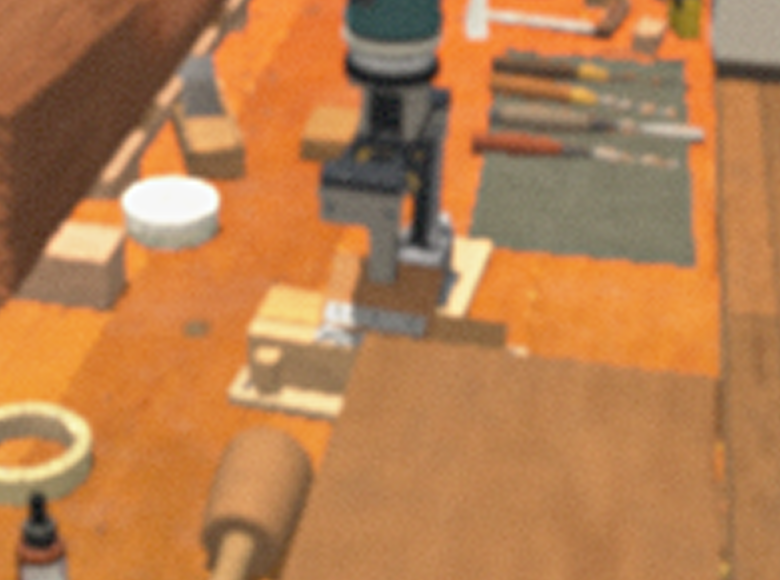

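View pics/top2.png

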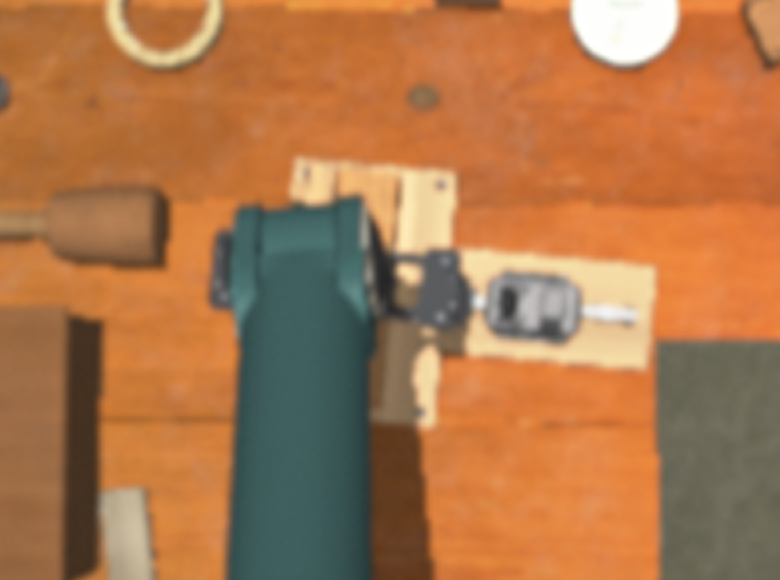

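The side view shows the flap now nearly level under the fingers (about px 400,300). I'll continue down to the stop by feel.

Run:
```python
from h import *
z=73.
while z>65:
    robot.servo_line(F(0,-28,z),feed=40); o=st()
    if abs(o["contact_force"][2])>7: break
    z-=1
robot.servo_line(F(0,-28,200),feed=250); st()
robot.servo_line(F(0,-28,300),feed=300)
viewer.read_camera("side");viewer.read_camera("top")
for n in("flap_edge","flap_hinge","handle_back","trigger_front","block_center","jaw_front"):
    print(n,[(k,inv(x).round(1)) for c in("side","top") for k,x in pp(n,c,1)])
c="side"; im=viewer.read_camera(c)[:,:,::-1]; im=cv2.resize(im,None,fx=5,fy=5,interpolation=cv2.INTER_CUBIC)
x,y=(proj(c,F(0,-60,70))*5).astype(int); cv2.imwrite(f"pics/{c}3.png",im[max(0,y-290):y+290,max(0,x-390):x+390])
```

```text
t11.02 tcp [  0. -28.  73.] F [-0.33  0.35  0.2 ] w0.3
t11.27 tcp [  0.1 -28.   72. ] F [ 0.8 -0.3  1.6] w0.4
t11.52 tcp [  0.1 -28.   71. ] F [0.29 0.54 1.58] w0.7
t11.77 tcp [  0.1 -28.   69.9] F [-0.16  0.12  1.51] w0.3
t12.02 tcp [ -0.  -28.   68.9] F [ 0.95 -0.71  0.76] w0.4
t12.27 tcp [ -0.  -28.   67.9] F [ 1.43 -0.27  0.76] w0.1
t12.52 tcp [ -0.  -28.1  66.9] F [ 1.42 -0.34  1.44] w0.6
t12.77 tcp [ -0.  -28.   65.9] F [0.92 0.06 1.33] w0.9
t13.45 tcp [ -1.  -28.1 199. ] F [ 0.93  0.17 -0.81] w0.3
flap_edge [(0.92, array([ -0.1, -52.2,  99.5])), (0.38, array([  1.5, -49.8, 101.2]))]
flap_hinge [(0.8, array([ 0.4, 10.5, 66.4]))]
handle_back [(0.62, array([   0.5, -200.6,  133.1])), (0.9, array([   3.9, -198.3,  138.2]))]
trigger_front [(0.54, array([-0.6,  9.8, 65.5])), (0.58, array([  -0.8, -144.3,  140.3]))]
block_center [(0.76, array([  0. , -31.1,  38.6]))]
jaw_front [(0.66, array([ 29.2, 252.3,  11.1])), (0.57, array([  -1.2, -109.5,   38. ]))]
```

View pics/side3.png

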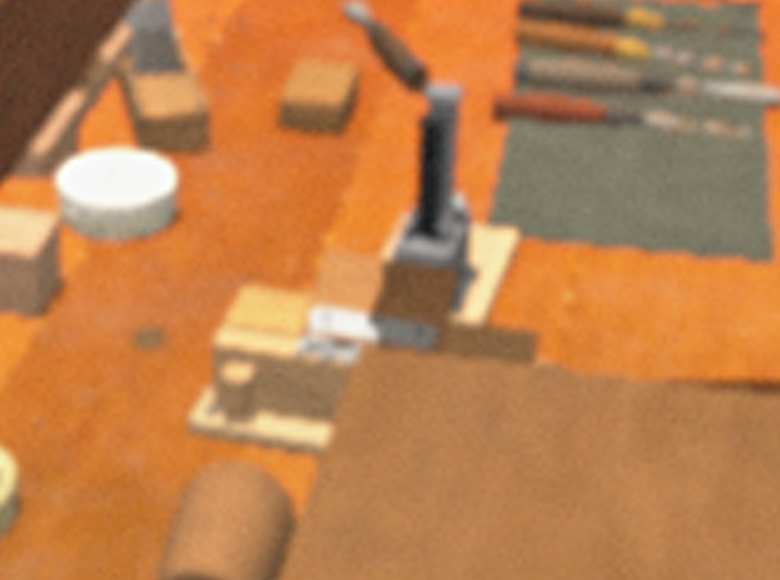

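Run:
```python
from h import *
# side3 origin
c="side";u=proj(c,F(0,-60,70))*5;x,y=u.astype(int);x0,y0=max(0,x-390),max(0,y-290)
for th in(0,.2,.45,.65):
    for r,o in((70,3.5),):
        print(th,[ (proj(c,F(s,12-r*np.cos(th)+o*np.sin(th),67.5+r*np.sin(th)+o*np.cos(th)))*5-[x0,y0]).round() for s in(-45,45)])
c="top";u=proj(c,F(0,-60,70))*4;x,y=u.astype(int);x0,y0=max(0,x-390),max(0,y-290)
print([(proj(c,F(0,-28+d,z))*4-[x0,y0]).round() for d,z in((-94,180),(0,180),(94,180))])
c="side";u=proj(c,F(0,-60,70))*4;x,y=u.astype(int);x0,y0=max(0,x-390),max(0,y-290)
print([(proj(c,F(0,-28+d,z))*4-[x0,y0]).round() for d,z in((-94,180),(18,74),(94,180))])
c="top"; im=viewer.read_camera(c)[:,:,::-1].copy(); 
c="side"; im=viewer.read_camera(c)[:,:,::-1].copy(); 
m=viewer.silhouettes("flap","side"); print([(d["confidence"],d["mask"].sum()) for d in m])
im[m[0]["mask"]]=im[m[0]["mask"]]//2+np.array([0,127,0],np.uint8)
im=cv2.resize(im,None,fx=8,fy=8,interpolation=cv2.INTER_CUBIC); x,y=(proj(c,F(0,-60,70))*8).astype(int); cv2.imwrite("pics/side4.png",im[max(0,y-290):y+290,max(0,x-390):x+390])
```

```text
0 [array([457., 302.]), array([324., 281.])]
0.2 [array([458., 285.]), array([324., 264.])]
0.45 [array([457., 267.]), array([322., 247.])]
0.65 [array([455., 257.]), array([319., 237.])]
[array([460., 292.]), array([340., 281.]), array([221., 271.])]
[array([413., 139.]), array([376., 316.]), array([355., 242.])]
[(0.79, np.int64(508)), (0.31, np.int64(136))]
```

View pics/side4.png

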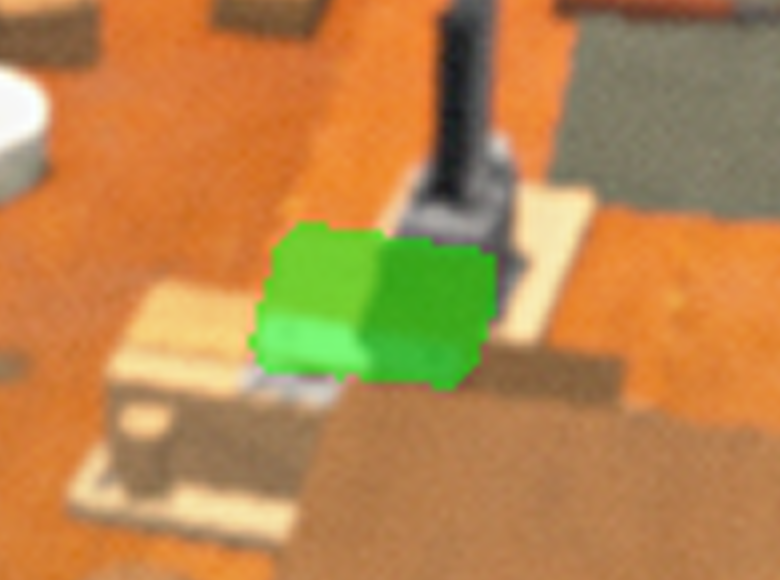

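The silhouette still shows the flap raised to about 0.45 rad (edge at z≈100), even though the fingers went down to z 66. I'll look at the contact stage by stage.

Run:
```python
from h import *
print(pp("flap_edge","side",1))
tiles=[]
def snap():
    c="side"; im=viewer.read_camera(c)[:,:,::-1]; im=cv2.resize(im,None,fx=6,fy=6,interpolation=cv2.INTER_CUBIC)
    x,y=(proj(c,F(0,-40,90))*6).astype(int); tiles.append(im[y-145:y+145,x-130:x+130])
    print("edge",[(k,inv(q).round(1)) for k,q in pp("flap_edge",c,1)])
robot.servo_line(F(0,-28,125),feed=300); snap()
for z in (105,95,85):
    robot.servo_line(F(0,-28,z),feed=60); st(); snap()
cv2.imwrite("pics/m5.png",np.hstack(tiles)[:, :1040][:, ::1] if True else 0)
im=cv2.imread("pics/m5.png"); im=np.vstack([im[:,:520],im[:,520:]]); cv2.imwrite("pics/m5.png",im)
```

```text
[(0.77, array([492.9, 103.6, 101.6]))]
edge [(0.68, array([ -4.6, -52.3,  98. ]))]
t16.20 tcp [ -0.2 -28.2 104.6] F [0.56 0.08 0.63] w0.3
edge [(0.94, array([ -3.7, -53.4, 101.7]))]
t16.62 tcp [ -0.4 -28.2  94.5] F [ 0.14 -0.02 -0.3 ] w0.4
edge [(0.6, array([ -2.1, -51. ,  99.1]))]
t17.03 tcp [ -0.4 -28.2  84.5] F [-0.6   0.1  -0.49] w0.4
edge [(0.78, array([ -1.4, -53.5,  98.5]))]
```

View pics/m5.png

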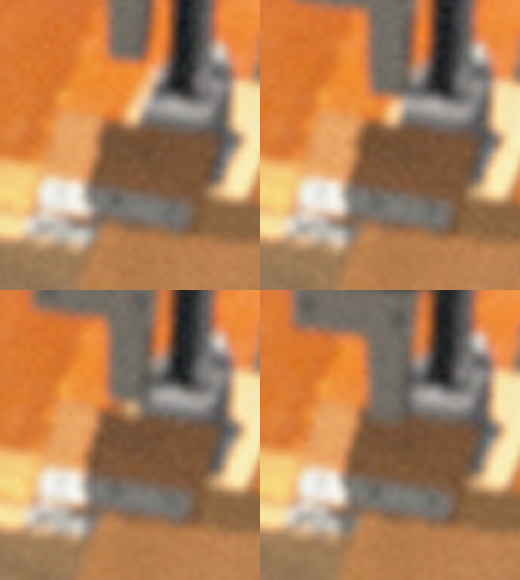

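Run:
```python
from h import *
c="side";x,y=(proj(c,F(0,-40,90))*6).astype(int)
for q in [(0,-28,84.5),(0,-10,84.5),(0,-28,105),(0,-28,115),(0,-55,100)]: print(q,(proj(c,F(*q))*6-[x-130,y-145]).round())
o=st(); print(o["tcp_rot"],DOWN,Ro.from_rotvec(o["tcp_rot"]).as_matrix().round(3))
for c in("side","top"):
    i=viewer.camera_info(c); print(c,i["R"],i["t"])
    im=viewer.read_camera(c); cv2.imwrite(f"pics/{c}6.png",im[:,:,::-1])
```

```text
(0, -28, 84.5) [125. 166.]
(0, -10, 84.5) [116. 182.]
(0, -28, 105) [126. 132.]
(0, -28, 115) [127. 116.]
(0, -55, 100) [138. 117.]
t17.13 tcp [  0.  -28.   84.9] F [-0.01  0.92 -0.56] w0.5
[ 0.06152814  1.57002858 -0.06172449] [ 0.06157237  1.56991916 -0.06157237] [[-0.     0.078  0.997]
 [-0.     0.997 -0.078]
 [-1.    -0.    -0.   ]]
side [[-0.98128651 -0.1912639   0.02224631]
 [-0.1017096   0.41675906 -0.90330894]
 [ 0.16349904 -0.88866755 -0.42841342]] [ 553.47684167  184.59184333 1432.22589773]
top [[ 0.00754195 -0.99996719 -0.00295447]
 [-0.9971494  -0.00729881 -0.07509863]
 [ 0.0750746   0.00351243 -0.99717173]] [ -19.49141363  561.03110309 1787.63837965]
```

View pics/side6.png

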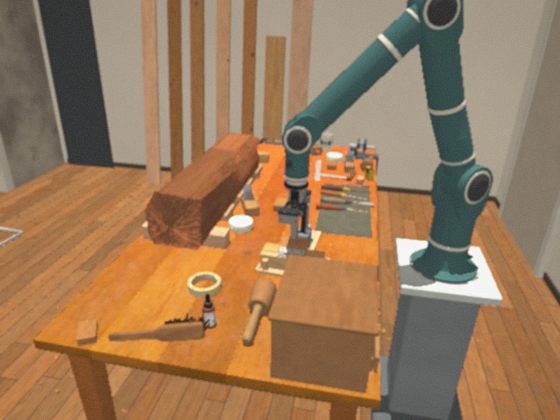

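Run:
```python
from h import *
im=cv2.imread("pics/side0.png"); c="side"
M=Ro.from_rotvec([ 0.25059344,  1.55620293, -0.25304875]).as_matrix(); t=np.array([204.86,616.29,185.35])
im=cv2.resize(im,None,fx=6,fy=6,interpolation=cv2.INTER_CUBIC)
for q in [(0,0,0),(0,46,0),(0,-46,0),(-88,94,0),(-88,-94,0)]:
    u=(proj(c,t+M@np.array(q,float))+.5)*6; cv2.circle(im,tuple(int(a) for a in u),5,(0,255,0),2)
u=proj(c,t)*6;x,y=u.astype(int)
a=im[y-280:y+200,x-250:x+250]
cv2.imwrite("pics/s7.png",a)
im=cv2.imread("pics/side6.png"); im=cv2.resize(im,None,fx=6,fy=6,interpolation=cv2.INTER_CUBIC)
o=robot.observe(); M=Ro.from_rotvec(o["tcp_rot"]).as_matrix(); t=o["tcp_pos"]
for q in [(0,0,0),(-88,94,0),(-88,-94,0),(-25,0,0)]:
    u=(proj(c,t+M@np.array(q,float))+.5)*6; cv2.circle(im,tuple(int(a) for a in u),5,(0,255,0),2)
u=proj(c,t)*6;x,y=u.astype(int)
cv2.imwrite("pics/s8.png",im[y-350:y+150,x-250:x+250])
```

```text
(no output)
```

View pics/s7.png

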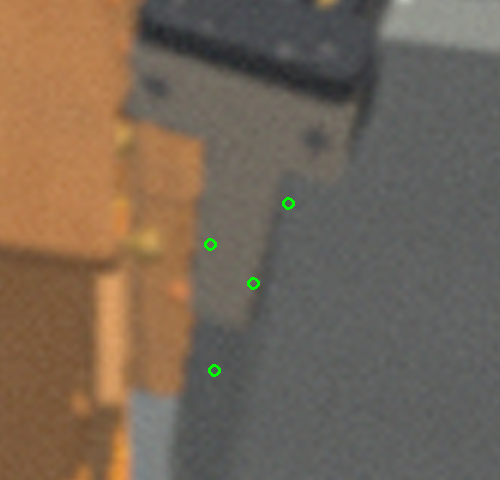

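View pics/s8.png

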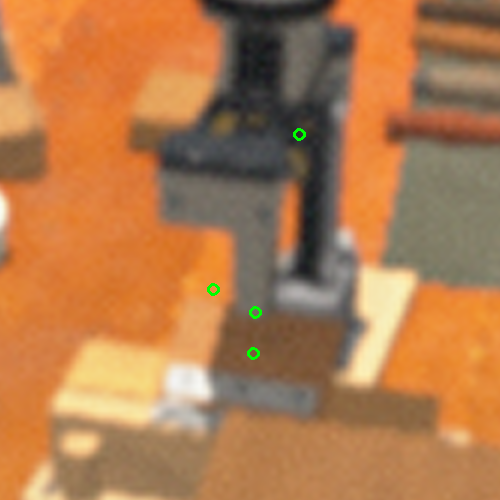

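At the same (x,y), the visible fingertips sit about 25 mm higher than the reported TCP, in both the open and the shut picture. That explains why the flap only moved part way. I'll keep descending by force until the stop; the flap's level height (z 71) then calibrates the tip height.

Run:
```python
from h import *
robot.servo_line(F(0,-28,66),feed=120); st()
z=62.
while z>34:
    robot.servo_line(F(0,-28,z),feed=60); o=st()
    if o["contact_force"][2]>7: break
    z-=2
print("edge",[(k,inv(q).round(1)) for c in("side","top") if viewer.read_camera(c) is not None for k,q in pp("flap_edge",c,1)])
c="side"; im=viewer.read_camera(c)[:,:,::-1]; im=cv2.resize(im,None,fx=6,fy=6,interpolation=cv2.INTER_CUBIC)
x,y=(proj(c,F(0,-40,90))*6).astype(int); cv2.imwrite("pics/s9.png",im[y-250:y+250,x-300:x+300])
```

```text
t17.54 tcp [ -0.4 -28.3  65.7] F [ 0.98 -0.02  0.34] w0.3
t17.79 tcp [  0.1 -27.9  62.2] F [-0.61  0.06  0.36] w0.5
t18.04 tcp [  0.2 -28.   60.1] F [0.13 0.14 0.82] w0.5
t18.29 tcp [  0.1 -28.   58. ] F [ 0.64 -0.23  0.79] w0.2
t18.54 tcp [ -0.1 -28.   55.8] F [0.42 0.27 0.37] w0.4
t18.79 tcp [ -0.2 -28.   53.8] F [0.81 0.04 0.59] w0.5
t19.04 tcp [ -0.2 -28.   51.8] F [-0.32  0.53  0.33] w0.5
t19.29 tcp [ -0.2 -28.   49.8] F [ 0.73 -0.82 -0.15] w0.5
t19.54 tcp [ -0.1 -28.   47.8] F [ 0.24  0.12 -0.65] w0.6
t19.79 tcp [ -0.1 -28.   45.8] F [-0.84 -0.15 -0.07] w0.4
t20.04 tcp [ -0.1 -27.9  43.8] F [ 1.04  0.49 -0.7 ] w0.5
t20.29 tcp [  0.  -27.9  42.5] F [-1.01 -0.13  5.83] w0.6
t20.54 tcp [  0.1 -27.8  42.2] F [-6.6  -3.16 24.37] w0.4
edge [(0.74, array([  1. , -64.5,  66.6])), (0.43, array([  3. , -61.1,  67.1]))]
```

View pics/s9.png

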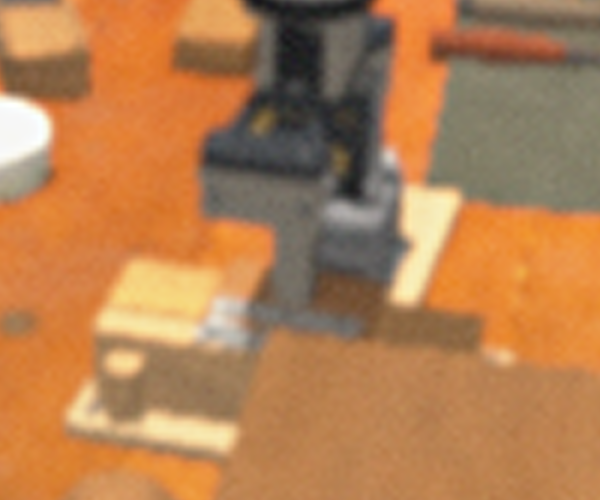

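Flap is on its stop: the force jumped to 24 N, and the edge reads z≈67 at y≈-62, which is level. So the real tips are 28.5 mm above the reported TCP, and I'll apply that correction. Moving to the handle now.

```bash
cat >> h.py <<'E'
DZ=28.5
def G(y,ztip): return F(0,y,ztip-DZ)
def crop(c,q,name,s=6,wd=300,hh=250):
    im=viewer.read_camera(c)[:,:,::-1]; im=cv2.resize(im,None,fx=s,fy=s,interpolation=cv2.INTER_CUBIC)
    x,y=(proj(c,F(*q))*s).astype(int); x0,y0=max(0,x-wd),max(0,y-hh); cv2.imwrite(f"pics/{name}.png",im[y0:y+hh,x0:x+wd])
E
python3 - <<'E'
from h import *
robot.servo_line(F(0,-28,160),feed=250)
robot.servo_line(G(-187,215),feed=300); grip(1.0,25); st()
crop("top",(0,-187,150),"t10"); crop("side",(0,-187,150),"s10")
print("edge",[(k,inv(q).round(1)) for c in("side","top") for k,q in pp("flap_edge",c,1)],"hb",[(k,inv(q).round(1)) for c in("side","top") for k,q in pp("handle_back",c,1)])
E
```

```text
t23.48 tcp [   0.  -187.   186.5] F [ 0.4  -0.09  0.48] w92.2
edge [(0.7, array([ -0.2, -60.3,  67.8])), (0.88, array([  4.2, -57.3,  70.6]))] hb [(0.75, array([-1.000e-01, -2.035e+02,  1.340e+02]))]
```

View pics/t10.png

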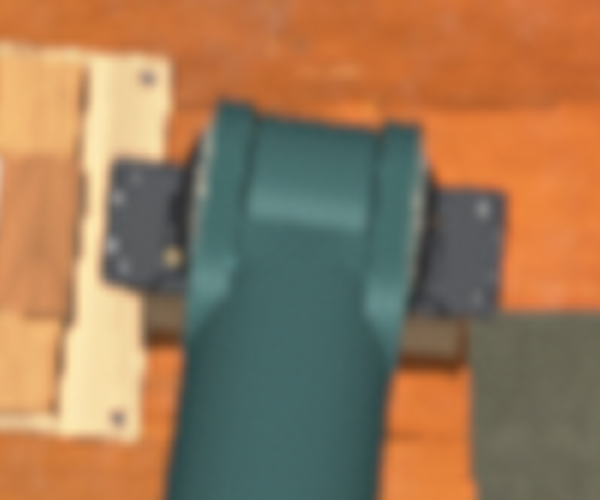

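View pics/s10.png

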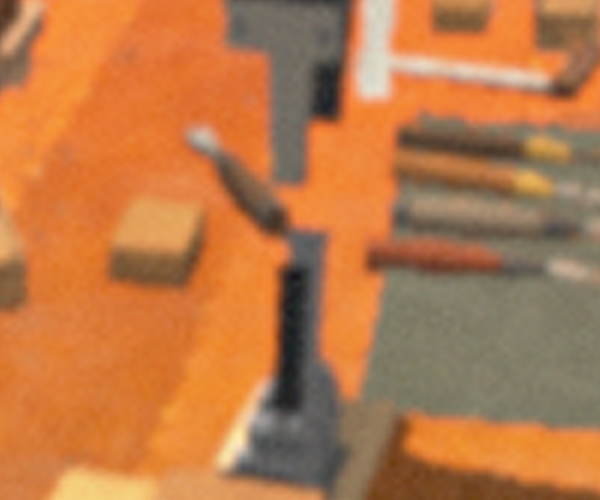

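Run:
```python
from h import *
def r(c,q):
    x,y=(proj(c,F(0,-187,150))*6).astype(int); return (proj(c,F(*q))*6-[x-300,y-250]).round()
for z in(305,340):
    print([r("top",(s,y,z)) for s,y in((-37,-187-94.5),(37,-187-94.5),(0,-187),(-37,-187+94.5),(37,-187+94.5))])
print([r("side",(x,-187+d,z)) for x,d,z in((0,46,215),(0,64,215),(-10,64,215),(10,64,215),(0,-46,215),(0,-150+187,156),(0,-200+187,162))])
```

```text
[array([491., 333.]), array([504., 180.]), array([302., 239.]), array([100., 299.]), array([113., 146.])]
[array([496., 332.]), array([509., 175.]), array([303., 236.]), array([ 95., 297.]), array([109., 141.])]
[array([288., 177.]), array([281., 190.]), array([299., 192.]), array([263., 188.]), array([323., 118.]), array([287., 267.]), array([306., 223.])]
```

Corrected projections match both pictures: fingertip seen at side px (290,182) against (288,177) predicted, body centred in the top view. Going down over the handle and making a first probing stroke.

Run:
```python
from h import *
robot.servo_line(G(-187,119),feed=120); st()
for w in (82,76,70,64,58,50,42,38):
    grip(w/92,25); st()
crop("side",(0,-187,130),"s11"); crop("top",(0,-120,60),"t11")
print("jaw",[(k,inv(q).round(1)) for k,q in pp("jaw_front","top")],"pad",[(k,inv(q).round(1)) for k,q in pp("pad_front","top")],"trig",[(k,inv(q).round(1)) for k,q in pp("trigger_front","side")])
```

```text
t24.73 tcp [   0.6 -187.    91. ] F [-0.38 -0.19  0.67] w91.9
t25.09 tcp [   0.2 -186.9   90.9] F [ 0.06 -0.55 -0.18] w81.9
t25.39 tcp [  -0.  -187.    90.5] F [-0.28 -0.75  1.34] w76.3
t25.69 tcp [   0.  -186.2   90.5] F [ 0.9   3.1  -0.16] w69.8
t25.99 tcp [ 1.000e-01 -1.866e+02  9.070e+01] F [-1.07  3.94  2.65] w64.2
t26.29 tcp [ 1.000e-01 -1.862e+02  9.070e+01] F [-1.53  6.1   3.31] w58.2
t26.62 tcp [ 1.000e-01 -1.858e+02  9.070e+01] F [-1.1   5.81  3.63] w49.6
t26.96 tcp [ 1.000e-01 -1.858e+02  9.070e+01] F [-1.22  6.44  2.32] w42.4
t27.23 tcp [ 1.00e-01 -1.86e+02  9.05e+01] F [-1.06  6.64  2.05] w38.3
jaw [(0.4, array([ -2.2, -94.3,  36.2]))] pad [(0.35, array([  1.1, -75.6,  35.6]))] trig []
```

View pics/s11.png

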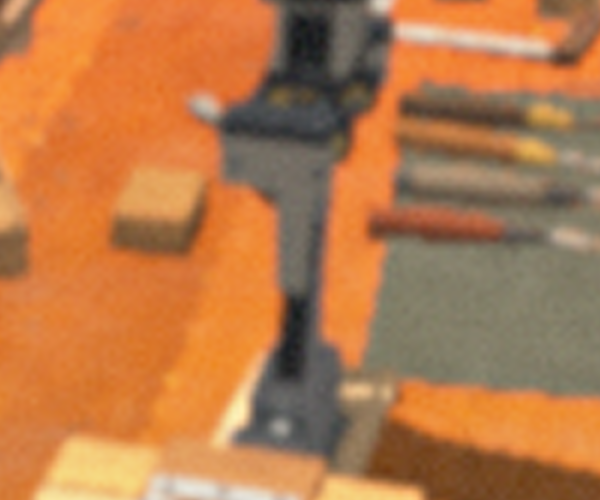

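View pics/t11.png

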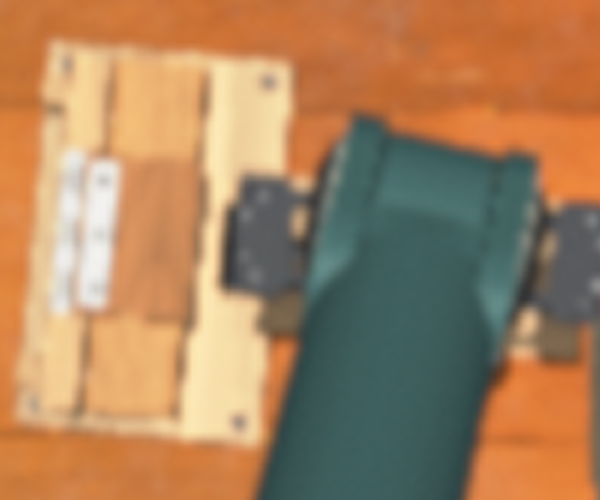

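The stroke works: the trigger was met at w≈71, and a steady ~6.4 N is the level for driving the free bar. The top view shows the pad edge at about (228,245), still short of the block front, with jaw and pad advanced about 12 mm. Second stroke, watching the force.

```bash
cat >> h.py <<'E'
def fy(n=4):
    v=[]
    for _ in range(n):
        robot.hold(0.02); v.append((RF.T@robot.observe()["contact_force"])[1])
    o=robot.observe(); y=inv(o["tcp_pos"])[1]; w=o["grip_width"]*92
    print("t%.2f w%.1f trig_y %.1f F %.2f"%(o["t"],w,y+w/2,np.mean(v))); return np.mean(v)
E
python3 - <<'E'
from h import *
grip(80/92,25); robot.hold(.25); fy()
for w in (66,56,50,46,42,38):
    grip(w/92,25); 
    if fy()>8.3: break
viewer.read_camera("top")
for n in("jaw_front","pad_front","block_center"): print(n,[(k,inv(q).round(1)) for k,q in pp(n,"top")])
crop("top",(0,-120,60),"t12",8)
E
```

```text
t28.56 w80.1 trig_y -146.9 F -0.20
t29.03 w65.8 trig_y -153.8 F 2.17
t29.46 w56.1 trig_y -157.4 F 5.47
t29.82 w50.0 trig_y -160.2 F 6.40
t30.17 w45.9 trig_y -162.3 F 6.48
t30.51 w42.2 trig_y -164.1 F 6.26
t30.85 w38.0 trig_y -167.0 F 6.06
jaw_front [(0.49, array([ -2.8, -79.9,  34.1]))]
pad_front [(0.39, array([  1.9, -61.1,  38.2]))]
block_center []
```

View pics/t12.png

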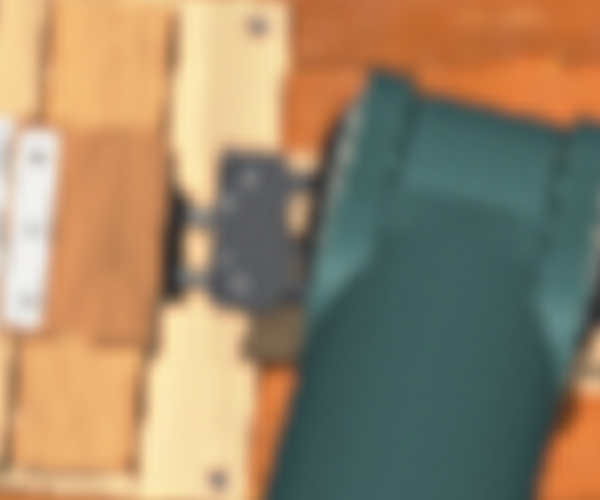

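Run:
```python
from h import *
x,y=(proj("top",F(0,-120,60))*8).astype(int)
def r(q): return (proj("top",F(*q))*8-[x-300,y-250]).round(1)
for yy in(-50,-55,-60,-65,-70,-75,-80): print(yy,"padtop",r((0,yy,57)),"blk+80",r((80,yy,62)),"blk-60",r((-60,yy,62)),"flap",r((0,yy,71)))
print(r((80,0,62)),r((-60,0,62)))
```

```text
-50 padtop [134.9 236.2] blk+80 [151.3  46.1] blk-60 [121.1 378.5] flap [132.5 234.8]
-55 padtop [146.8 237.2] blk+80 [163.2  47.1] blk-60 [133.  379.6] flap [144.4 235.8]
-60 padtop [158.6 238.2] blk+80 [175.   48.2] blk-60 [144.9 380.6] flap [156.4 236.9]
-65 padtop [170.4 239.2] blk+80 [186.8  49.2] blk-60 [156.8 381.7] flap [168.3 237.9]
-70 padtop [182.3 240.3] blk+80 [198.7  50.2] blk-60 [168.7 382.7] flap [180.2 238.9]
-75 padtop [194.1 241.3] blk+80 [210.5  51.2] blk-60 [180.6 383.7] flap [192.2 240. ]
-80 padtop [206.  242.3] blk+80 [222.4  52.2] blk-60 [192.5 384.8] flap [204.1 241. ]
[33.1 36. ] [  2.3 368.1]
```

Pad is still free (rods visible, px 185–215) and by relative pixels about 2 mm short of the block front; the block-to-fence gap is ~5 mm. Third stroke in fine steps with a force guard.

Run:
```python
from h import *
grip(80/92,25); robot.hold(.2); fy(2)
for w in (64,58,54,51,48,45,42,39,37):
    grip(w/92,25); 
    if fy(3)>8.6: break
viewer.read_camera("top")
for n in("jaw_front","pad_front","block_center"): print(n,[(k,inv(q).round(1)) for k,q in pp(n,"top")])
crop("top",(0,-120,60),"t13",8)
```

```text
t32.09 w80.1 trig_y -147.0 F -0.07
t32.58 w64.0 trig_y -154.4 F 3.14
t32.92 w58.2 trig_y -156.9 F 5.33
t33.25 w54.0 trig_y -158.6 F 6.10
t33.56 w51.2 trig_y -159.8 F 6.63
t33.87 w48.0 trig_y -160.9 F 7.92
t34.17 w45.0 trig_y -162.3 F 8.49
t34.48 w42.2 trig_y -163.6 F 8.71
jaw_front [(0.42, array([  0.3, -73.9,  35.4]))]
pad_front [(0.42, array([  1.2, -53.3,  36.9])), (0.15, array([ 146.4, -614.2,    8.6]))]
block_center [(0.86, array([  0.8, -30.7,  39.1]))]
```

View pics/t13.png

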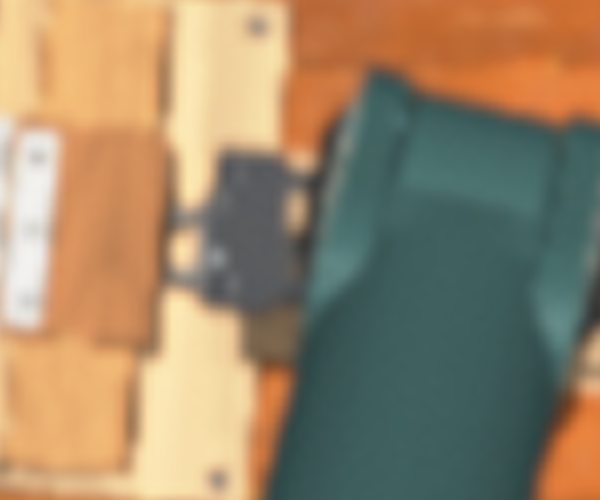

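The block is being pushed: its front edge in the picture moved from col ~172 to ~162, and the force knee came at trig_y≈-160, then a plateau at ~8.6 N. I'll continue the rest of this stroke.

Run:
```python
from h import *
for w in (40,38,36,34,33):
    grip(w/92,25); 
    if fy(4)>10: break
viewer.read_camera("top")
for n in("jaw_front","pad_front","block_center"): print(n,[(k,inv(q).round(1)) for k,q in pp(n,"top")])
crop("top",(0,-120,60),"t14",8)
```

```text
t35.04 w40.1 trig_y -164.9 F 7.86
t35.35 w38.1 trig_y -166.9 F 5.75
t35.64 w36.3 trig_y -168.6 F 4.05
t35.92 w36.1 trig_y -168.7 F 4.75
t36.21 w36.5 trig_y -168.5 F 5.09
jaw_front [(0.64, array([ -4.6, -25.3,   8.7])), (0.54, array([ -1.3, -68.7,  37.4]))]
pad_front [(0.54, array([  3.2, -53.3,  35.9]))]
block_center [(0.72, array([ -0.9, -30.5,  37.6])), (0.38, array([-1.1, -3.7,  3. ]))]
```

View pics/t14.png

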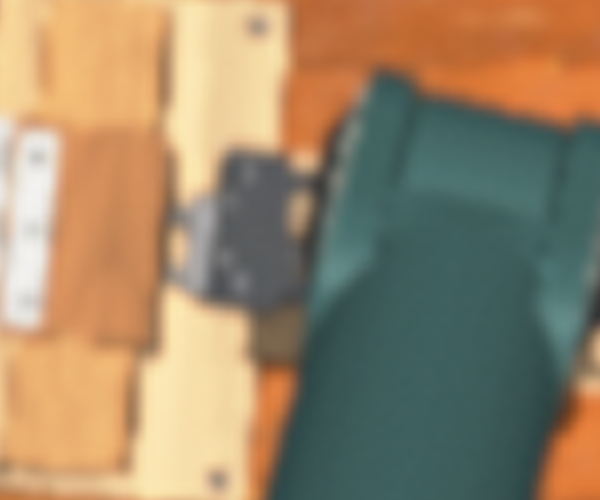

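The force fell because the far finger met the handle at w≈36, so the trigger is fully squeezed and the wrist only reads the difference. Block edge hasn't moved since the last picture (col ~162), so it is probably against the fence; the jaw front is at col ~190, which puts the pad ~3 mm in. I'll release, shift the gripper 5 mm back so the force reads cleanly, and make the pressing stroke.

Run:
```python
from h import *
grip(88/92,25); robot.servo_line(G(-192,119),feed=80); robot.hold(.1); fy(2)
crop("top",(0,-120,60),"t15",8)
for w in (72,66,62,59,56,53,50):
    grip(w/92,25); 
    if fy(4)>9.3: break
viewer.read_camera("top")
for n in("jaw_front","pad_front","block_center"): print(n,[(k,inv(q).round(1)) for k,q in pp(n,"top")])
crop("top",(0,-120,60),"t16",8)
```

```text
t37.72 w87.8 trig_y -148.1 F -0.01
t38.27 w71.8 trig_y -155.2 F 4.78
t38.63 w66.1 trig_y -157.1 F 7.36
t38.98 w62.4 trig_y -158.2 F 9.28
t39.30 w59.1 trig_y -159.5 F 9.86
jaw_front [(0.62, array([ -2.4, -70.7,  34.7]))]
pad_front [(0.4, array([  1.5, -51.2,  38. ]))]
block_center []
```

View pics/t15.png

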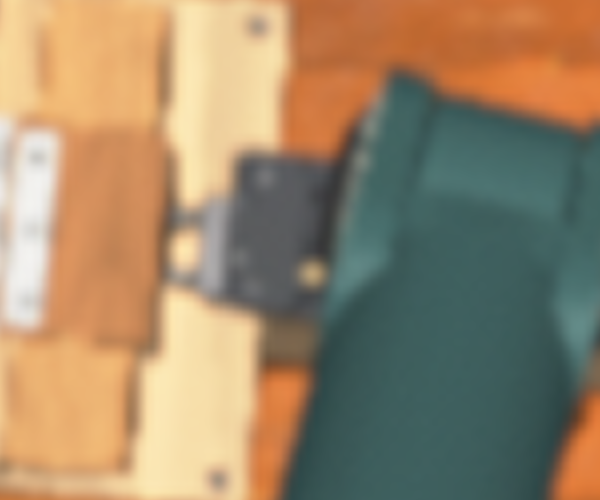

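View pics/t16.png

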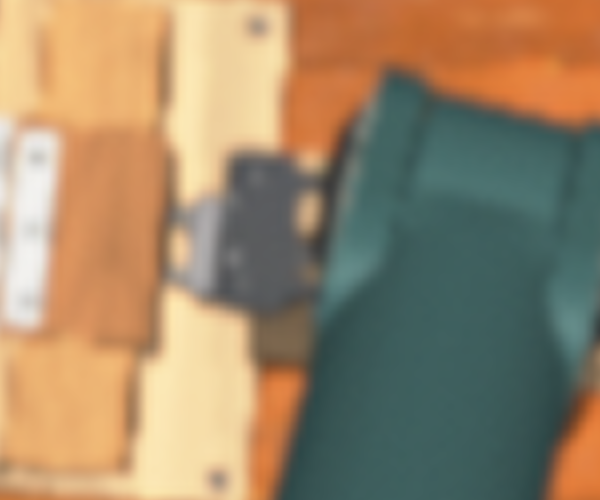

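Run:
```python
import cv2,numpy as np
from scipy.signal import fftconvolve
for n in("t13","t14","t15","t16"):
    im=cv2.imread(f"pics/{n}.png").astype(float)
    # saturation-like: R-B: wood high, grey ~0 ; sample slanted rows 228-262 (between rods)
    p=(im[228:264,:,2]-im[228:264,:,0]).mean(0)
    print(n,[int(v) for v in p[150:240:4]])
    pr=p[165:235]; i=np.argmax(pr[:25]); hi=pr[i]; lo=pr[i:].min()
    h=(hi+lo)/2; j=i+np.argmax(pr[i:]<h); print(n,"hi",hi,"lo",lo,"edge",165+j-(h-pr[j])/(pr[j-1]-pr[j]))
```

```text
t13 [112, 101, 83, 66, 59, 62, 70, 78, 79, 76, 73, 62, 44, 23, 9, 0, -3, -3, -3, -3, -3, -3, -4]
t13 hi 80.0 lo -3.861111111111111 edge 199.3306010928962
t14 [112, 101, 82, 66, 60, 62, 70, 72, 63, 45, 27, 11, 4, 2, 1, 1, 0, 0, -1, -2, -2, -3, -3]
t14 hi 73.77777777777777 lo -3.2222222222222223 edge 187.97701149425288
t15 [112, 100, 82, 66, 59, 62, 70, 78, 79, 76, 77, 69, 53, 32, 16, 5, 1, 1, 1, 0, 0, -1, -2]
t15 hi 79.41666666666667 lo -1.6944444444444444 edge 200.855
t16 [111, 100, 82, 66, 61, 63, 72, 76, 72, 57, 37, 18, 8, 3, 2, 2, 1, 0, 0, -1, -1, -1, -2]
t16 hi 76.66666666666667 lo -1.8055555555555556 edge 190.09011627906978
```

Sub-pixel jaw edge: released 200.9 px (pad at ≤3 mm, ~2.5 after recoil), now 190.1, a change of 4.5 mm. So the pad is in ≈7 mm; force gives ≈6.2. I'll bring the other finger onto the handle while keeping the trigger where it is, so the squeeze is held against the handle.

Run:
```python
from h import *
y=-192.;w=59.
for k in range(6):
    w-=2; grip(w/92,25); y+=1; robot.servo_line(G(y,119),feed=40); f=fy(2)
    if f<7.5: break
print(y,w)
crop("top",(0,-120,60),"t17",8)
im=cv2.imread("pics/t17.png").astype(float); p=(im[228:264,:,2]-im[228:264,:,0]).mean(0)
pr=p[165:235]; i=np.argmax(pr[:25]); h=(pr[i]+pr[i:].min())/2; j=i+np.argmax(pr[i:]<h); print("edge",165+j-(h-pr[j])/(pr[j-1]-pr[j]))
```

```text
t40.08 w57.1 trig_y -160.1 F 8.01
t40.60 w54.9 trig_y -160.4 F 8.18
t41.12 w53.0 trig_y -160.4 F 8.39
t41.65 w51.0 trig_y -160.5 F 7.63
t42.17 w49.2 trig_y -160.4 F 8.18
t42.70 w46.9 trig_y -160.7 F 7.14
-186.0 47.0
edge 187.6740506329114
```

```bash
cat >> h.py <<'E'
def edge(n):
    crop("top",(0,-120,60),n,8)
    im=cv2.imread(f"pics/{n}.png").astype(float); p=(im[228:264,:,2]-im[228:264,:,0]).mean(0)
    pr=p[165:235]; i=np.argmax(pr[:25]); h=(pr[i]+pr[i:].min())/2; j=i+np.argmax(pr[i:]<h); e=165+j-(h-pr[j])/(pr[j-1]-pr[j]); print(n,"edge",round(e,1),"p~",round(2.5+(200.9-e)/2.37,1)); return e
E
python3 - <<'E'
from h import *
for k,(y,w) in enumerate([(-184.8,47),(-184,46.5),(-183.2,46)]):
    robot.servo_line(G(y,119),feed=40); grip(w/92,25); f=fy(4); edge(f"t18_{k}")
E
```

```text
t43.28 w47.0 trig_y -160.0 F 6.18
t18_0 edge 188.4 p~ 7.8
t43.87 w46.8 trig_y -159.4 F 5.64
t18_1 edge 190.5 p~ 6.9
t44.45 w46.0 trig_y -159.1 F 6.02
t18_2 edge 191.0 p~ 6.7
```

Run:
```python
from h import *
for k,(y,w) in enumerate([(-182.4,45.5),(-181.8,45)]):
    robot.servo_line(G(y,119),feed=40); grip(w/92,25); f=fy(5); edge(f"t19_{k}")
crop("side",(0,-187,130),"s19")
```

```text
t45.05 w45.5 trig_y -159.5 F 3.71
t19_0 edge 191.1 p~ 6.6
t45.65 w45.4 trig_y -159.8 F 1.85
t19_1 edge 190.5 p~ 6.9
```

View pics/s19.png

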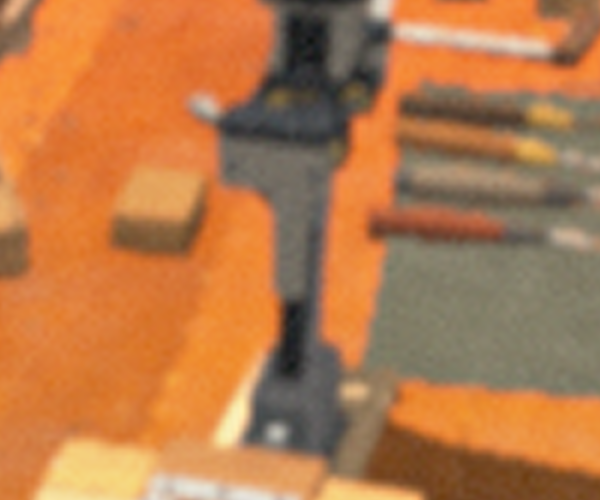

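View pics/t19_1.png

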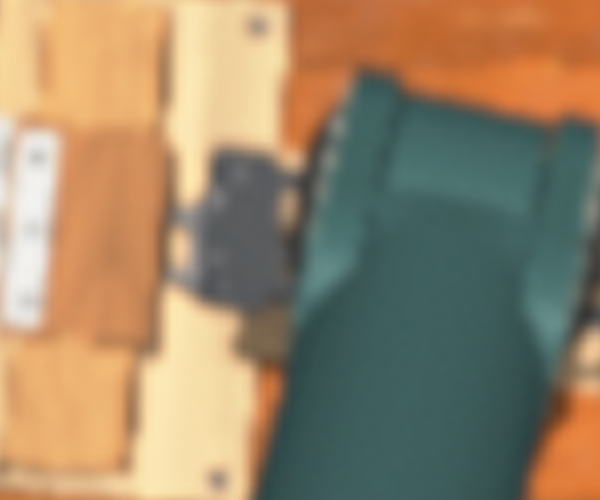

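Both fingers are now closed on the trigger and handle (net wrist force fell from 6 to 1.9 N), with the pad at ≈6.9 mm. One last stability and flap check, then I hand it in.

Run:
```python
from h import *
robot.hold(.8); fy(3); edge("t20"); viewer.read_camera("side")
for n in("flap_edge","mallet_center","block_center"): print(n,[(k,inv(q).round(1),q) for c in("side","top") for k,q in pp(n,c,1)])
robot.job_done(); print(robot.observe()["t"])
```

```text
t46.60 w45.3 trig_y -159.8 F 1.54
t20 edge 190.6 p~ 6.9
flap_edge [(0.63, array([ -0.2, -60.7,  65.4]), array([494.8,  95.3,  65.4])), (0.84, array([  4.9, -56.4,  68.2]), array([500.3,  99.2,  68.2]))]
mallet_center [(0.84, array([ 30.7, 249.5,  14.1]), array([549.9, 402.1,  14.1])), (0.84, array([ 32.9, 252.3,  15. ]), array([552.4, 404.7,  15. ]))]
block_center [(0.67, array([  0. , -28.3,  36.4]), array([497.6, 127.6,  36.4]))]
the job is handed in; nothing more can be done
the job is handed in; nothing more can be done
```

I folded the flap down to its stop and pumped the trigger: three full strokes, then a partial fourth. I handed the job in at about 47 s, with the trigger still squeezed against the handle.

**Last checks**
- **Pad:** it is pressed in about 6.9 mm of 14 mm, measured from the jaw's edge in the top picture, and it stayed steady over the last second. This assumes the pad sat at about 2.5 mm after the previous release. The highest I estimate it reached was about 8 mm.
- **Flap:** the edge reads about 65–68 mm high, against 71 mm when level. That is close to the cameras' error, and the force jumped to 24 N when it met its stop.
- **Block:** its front edge moved towards the fence and then stopped. The block-centre estimate reads y ≈ -28 mm, against -25 mm for flush, so contact with the fence rests on the pictures and the push force rather than that number.
- **Mallet:** it is where it was. I did not measure the sanding block and chisel again, but the arm never went near them.

**Disagreements**
- **Fingertip height:** the real fingertips sat about 28 mm above the reported tool position. The first flap push therefore stopped partway. I corrected for this using the pictures and the flap's stop.
- **Pad force:** the trigger force suggested about 6.2 mm of pad press when the jaw's edge gave about 7 mm.

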